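Release the transit lock of a microscope's traverse stage and set the slide to the mark

ROBOT

A 7-joint arm with a two-finger parallel gripper is mounted at the origin on the work surface. World frame = base frame: x ahead of the robot, y to its left, z up, the work surface at z = 0. Lengths are in mm, angles in rad, forces in N, time in s.
With the tool pointing down it reaches from about 425 to 925 mm from the base axis. Payload 6.8 kg.
Tool frame: the origin (TCP) lies at the very end of the fingers, on their centre line; the grasp point (between the pads) lies 19 mm behind it; y points along the fingers, x is the direction in which the jaws open and shut, and the axes are right-handed (so a half turn about y gives the same grasp; the last joint's range is limited). The gripper opens to 85 mm and grips with 20 to 120 N. Pads are 22 mm wide; open, the fingers measure 114 mm over their backs; the gripper's body (76 mm by 85 mm) begins 54 mm behind the grasp point. The pads swing forward as they close: fully open they stand 13 mm farther back than shut.
Start: joints at [1, 0.477, 0.022, 1.555, -0.011, 1.109, -0.083], TCP at [301.369, -604.007, 191.608] pointing down, gripper open.
Joint ranges: [-2.96, 2.96], [-0.34, 2.1], [-1.41, 1.46], [0.24, 2.44], [-1.37, 4.51], [0.17, 1.92], [-2.96, 2.96]. Speed limits (rad/s): [2.39, 2.39, 3.14, 3.14, 3.14, 3.14, 3.14].

INTERFACE

Orientations are given as [roll, pitch, yaw] about the fixed x, y, z axes, in that order (R = Rz(yaw) Ry(pitch) Rx(roll)).
In Python, from plant import move_ptp, movel, set_joints, command_gripper, wait, inverse_kinematics, observe, snapshot, camera_info, PlanningError, close_job gives the robot as it stands. Calls block until the motion is done:
- move_ptp(position, orientation): joint-space move of the TCP to a pose.
- movel(position, orientation=None, rate=150, guard=None): straight line of the TCP; orientation=None keeps the orientation; rate is the mean speed in mm/s. With guard (N) it stops when the force on the tool has changed by that much, and returns True; else False.
- set_joints(angles): joint-space move.
- command_gripper(opening, squeeze=None): opening from 0.0 (shut) to 1.0 (fully open); squeeze is the grip in N (None keeps the last); returns when the fingers have stopped.
- wait(seconds).
- inverse_kinematics(position, orientation): joint angles nearest the present ones, or None.
- observe(): the state.
- snapshot(name): name is "scene" or "top"; returns the picture (480x640x3 uint8, red, green, blue); there is no depth.
- camera_info(name): a dict with "camera_matrix" (3x3 intrinsics, pixels), "eye" and "orientation" of the camera in the world. Camera axes: x right, y down, z forward; pixel columns grow to the right and rows downward; lengths in mm; the calibration is good to about 2 mm. A picture is of the moment at which its call begins. camera_info takes no time and is no camera call.
A pose or a line that the arm cannot do raises PlanningError and nothing moves.
- close_job(): hands the job in, once; it reports no verdict.
The state is a dict: "time": time; "joint_pos": joint angles; "joint_vel": joint speeds; "effort": joint torques, N m; "ee_pos": TCP position; "eef_rot": TCP orientation; "force": force on the tool from outside, world axes, zero at the start; "moment": the same for the moment, N m; "opening": opening from 0.0 (shut) to 1.0 (fully open).
Only numpy, scipy, OpenCV 4.12 (cv2) and the standard library are available. Lean on these libraries where they do the work, as an engineer would, in place of code of your own. Each camera call takes 0.05 s, during which the arm holds its last target.

TASK

Unlock the microscope's traverse stage: pull the spring clip out of the cross-drilled stud and put it in the white parts tray, then lift the red lock bar off the two studs and put it in the tray too. Then crank the handwheel until the slide's black pointer lines up with the red mark on the scale, and let go. The microscope head juts out close above the bar, so lean the tool back there and do not knock the head;  leave everything else on the bench where it stands.

Things in the scene. Friction and masses are not known exactly. Their poses are not given: they have to be found in the camera images.
- stage: Grey bed of the traverse stage, fixed, 184 x 420 mm, 35 mm high (front rails and the slide's lip 45 mm). Origin on the bench near its middle. -x is the front, facing the robot (turned up to 12 deg), +y runs along the bed to the robot's left, z up. Front edge at x = -84 mm. A white microscope column stands at x = +135, y = +50 mm, 300 mm high.
- stud_hole (a point): Centre of the cross hole in the fixed steel stud, at (-50, 0, 54) mm in the stage frame. The upright stud is 16 mm thick, its top 68 mm above the bench; the 7 mm hole runs along the stage's x.
- head_edge (a point): Middle of the lower front edge of the white microscope head, at (-45, 50, 141) mm in the stage frame; the head reaches 135 mm back (+x), 65 mm to either side and 75 mm up. A gripper pointing straight down has room at the clip loop, but not at the bar tab; there one leaning back to the robot by 35 deg (hand towards stage -x) clears it. Do not touch it with more than 8 N.
- clip_loop (a point): Middle of the loop of the loose steel spring clip (R-clip, 4.5 mm wire, 30 g). The loop, 26 mm wide (clip y), 29 mm long, has straight parallel sides. It lies flat, wire centre about 51 mm above the bench, beyond the bed's front edge with free space below. Clip x (loop to leg tip) is along stage x at the start. Pull along stage -x, under 10 N until it snaps off, free after 35 mm.
- clip_leg (a point): Point of the clip's straight leg that sits in the stud's hole when home, 60 mm from the loop's middle along clip +x. The leg goes on 18 mm beyond it. A second, sprung leg hugs the stud's outside.
- bar_tab (a point): Middle of the upright tab of the loose red lock bar (110 g), 21 mm above the bar's underside. The tab is 22 mm (bar x) x 12 mm (bar y), standing 31 mm above the plate's top, near the bar's left (+y) end. Grip it across its 12 mm. The bar can be lifted off only when the clip is out; it must rise 23 mm to clear the stud.
- bar_center (a point): Centre of the lock bar's plate (44 x 114 x 6 mm, long side along the stage's y, underside 45 mm above the bench at the start), 41 mm from the tab along bar -y, 18 mm lower; axes as the stage's at the start. Two holes with 1.5 mm play: one over the cross-drilled stud, one over the slide's shorter stud (58 mm above the bench).
- tray: White open parts tray fixed to the bench, 180 mm (x) x 220 mm (y), 28 mm high, walls and floor 4 mm; origin under its centre, edges along its x and y.
- crank_grip (a point): Mid-height of the red crank handle on the handwheel, 86 mm above the bench: an upright freely spinning grip 14 mm thick and 42 mm high (64 to 106 mm above the bench), 34 mm from the wheel's axis. It can be held from straight above without turning the tool.
- wheel_axis (a point): Point on the handwheel's upright axis, 86 mm over the bench, at (-40, -170) mm in the stage frame. The black wheel is 90 mm across, its top 61 mm above the bench. Needs about 2 N at the handle and stays where it is left.
- handwheel (a joint): Angle of the handwheel in rad, 0 at the start (handle on the stage's -x side of the axis), growing counter-clockwise seen from above; 1 rad moves the slide by 4.775 mm (30 mm a turn). While the lock bar is on it cannot turn.
- pointer (a point): Tip line of the black pointer on the slide (3 mm wide, along stage x), just above the scale. The slide travels along stage +y by up to 60 mm as the handwheel turns counter-clockwise.
- mark_line (a point): Middle of the red mark (a stripe 4 mm wide along stage x) on the white scale, 12 to 36 mm along stage +y from the pointer's start. The pointer is lined up when it has the same stage y as this point.
- reagent: Amber bottle, 54 mm across, 110 mm high. Bystander, to be left alone; origin under its middle.
- slide_box: Blue slide box, 90 x 75 x 35 mm. Bystander, to be left alone; origin under its middle.
- timer: Green bench timer, 30 x 75 x 55 mm. Bystander, to be left alone; origin under its middle.
- wash: White bottle with red cap, 68 mm across, 160 mm high. Bystander, to be left alone; origin under its middle.
- marker: Marker pen lying on the bench, 16 mm thick, 135 mm long along its x. Bystander, to be left alone; origin under its middle.
- beaker: Green specimen tub, 66 mm across, 75 mm high. Bystander, to be left alone; origin under its middle.
- petri: Closed dish, 90 mm across, 14 mm high. Bystander, to be left alone; origin under its middle.
There are look-alikes about, which are no part of the job. Of the things shaped like the part that bears clip_loop, the bare steel one is meant.

How it is judged (in metres and radians):
On the way, in this order (a step that is already met when the one before it is completed fails the run):
1. the clip is pulled out of the stud while the lock bar stays on (distance between clip_leg and stud_hole above 0.032 m and distance of bar_center from where it was at the start of the episode below 0.01 m), for 0.1 s.
2. the clip lies released in the tray (x of clip_loop in the frame of tray between -0.085 and 0.085 m and y of clip_loop in the frame of tray between -0.105 and 0.105 m and x of clip_leg in the frame of tray between -0.085 and 0.085 m and y of clip_leg in the frame of tray between -0.105 and 0.105 m and height (world z) of each of clip_loop, clip_leg below 0.045 m and contact force between clip and the fingers below 0.1 N and linear speed of clip below 0.05 m/s), for 0.2 s.
3. the lock bar lies released in the tray (x of bar_center in the frame of tray between -0.075 and 0.075 m and y of bar_center in the frame of tray between -0.095 and 0.095 m and height (world z) of bar_center below 0.045 m and contact force between lock_bar and the fingers below 0.1 N and linear speed of lock_bar below 0.05 m/s), for 0.2 s.
4. the pointer stands at the red mark (y of pointer in the frame of mark_line between -0.0025 and 0.0025 m and velocity of joint slide between -0.002 and 0.002 m/s), for 0.2 s.
At the end, for the whole second after the job is handed in: The clip (loop and straight leg) and the lock bar (centre of its plate) lie inside the tray, lower than 45 mm above the bench, at rest and released; the pointer stands still within 2.5 mm of the middle of the red mark (all of step 2 and all of step 3 and all of step 4); the robot touches nothing.
It fails at once if the microscope head is knocked (over 8 N) (contact force between scope_head and the arm above 8 N or contact force between scope_head and the fingers above 8 N).
It fails at once if something else on the bench is moved by more than 30 mm (distance of any of reagent, slide_box, timer, wash, marker, beaker, petri from where it was at the start of the episode above 0.03 m).
It also fails if it takes over 72 s, if anything falls off the work surface, if the arm or the gripper's body presses on something with over 40 N, if the wrist force passes 120 N, or if a joint passes its speed limit or range.

## Working session

There is one attempt and no reset: what is moved stays moved. The work goes in short steps, each a Python script; the robot and the scene stay as the last script left them, time stands still between calls to the robot, and variables do not carry over. Pictures are saved under pics/ and viewed, and the job is handed in when it is done.

```bash
ls; mkdir -p pics; python3 - <<'E'
from plant import *
import cv2,json
for n in("scene","top"):
    im=snapshot(n); cv2.imwrite(f"pics/{n}0.png",im[:,:,::-1]); print(n,camera_info(n))
s=observe();print(s)
E
```

```text
pics
scene {'camera_matrix': array([[515.60641711,   0.        , 320.02649024],
       [  0.        , 515.60641711, 241.93163762],
       [  0.        ,   0.        ,   1.        ]]), 'eye': array([1149.49688815, -881.62339527,  823.42026569]), 'orientation': array([-2.17331372, -0.01536643,  0.65821349])}
top {'camera_matrix': array([[441.34370948,   0.        , 309.23675267],
       [  0.        , 441.34370948, 233.64057359],
       [  0.        ,   0.        ,   1.        ]]), 'eye': array([ 455.16308515,  -21.41144101, 1010.12373614]), 'orientation': array([-3.08646216, -0.01241676, -1.5556107 ])}
{'time': 0.1, 'joint_pos': array([ 0.99986802,  0.47770735,  0.02236708,  1.5563711 , -0.01153507,
        1.10929898, -0.08308574]), 'joint_vel': array([-1.16477548e-03, -2.59629324e-03,  6.35725812e-04, -3.23978338e-03,
       -7.22532816e-05, -1.40662800e-03,  1.74384183e-03]), 'effort': array([ 4.81059120e-03, -5.97754204e+01,  1.61386695e+00, -2.81951898e+01,
        1.29581141e-02,  4.93295913e-03,  1.45432057e-05]), 'ee_pos': array([ 301.08326023, -603.44899985,  190.72240429]), 'eef_rot': array([-1.57089659,  0.00165363, -1.10797134]), 'force': array([ 0.07653761,  0.41561998, -0.39446829]), 'moment': array([-0.01290461, -0.02347282, -0.01114975]), 'opening': 1.0026171975435105}
```

View pics/scene0.png

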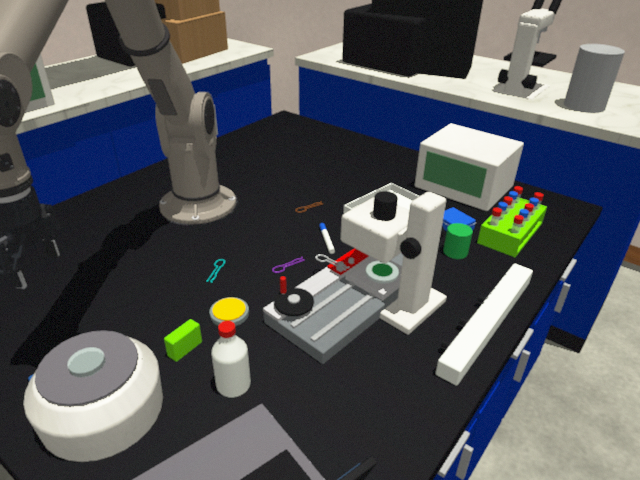

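View pics/top0.png

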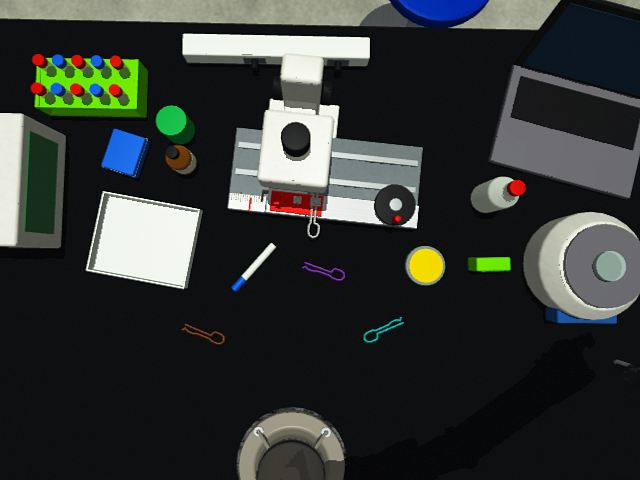

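Top view: the clip candidates are steel (313,225, loop at about (313,231)), purple (325,270), cyan (383,329) and brown (204,333). The bare steel one sitting in the stud is the target. The tray is at (145,240), wheel at (395,205), crank grip at about (397,218) and bar at (297,203). I'll check these in a close crop.

```bash
python3 - <<'E'
import cv2
a=cv2.imread("pics/top0.png")
cv2.imwrite("pics/crop_t.png",cv2.resize(a[180:245,225:345],None,fx=6.6,fy=6.6,interpolation=cv2.INTER_CUBIC))
cv2.imwrite("pics/crop_t2.png",cv2.resize(a[110:240,220:430],None,fx=3.8,fy=3.8,interpolation=cv2.INTER_CUBIC))
b=cv2.imread("pics/scene0.png")
cv2.imwrite("pics/crop_s.png",cv2.resize(b[180:345,255:455],None,fx=3.6,fy=3.6,interpolation=cv2.INTER_CUBIC))
E
```

```text
(no output)
```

View pics/crop_t.png

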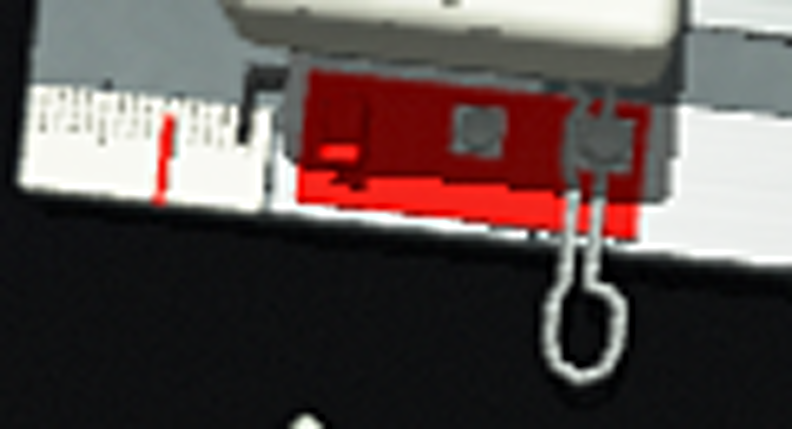

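View pics/crop_t2.png

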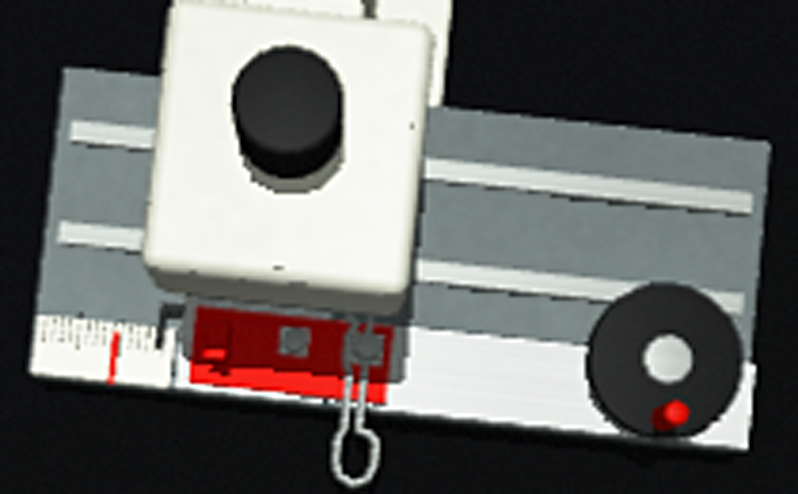

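View pics/crop_s.png

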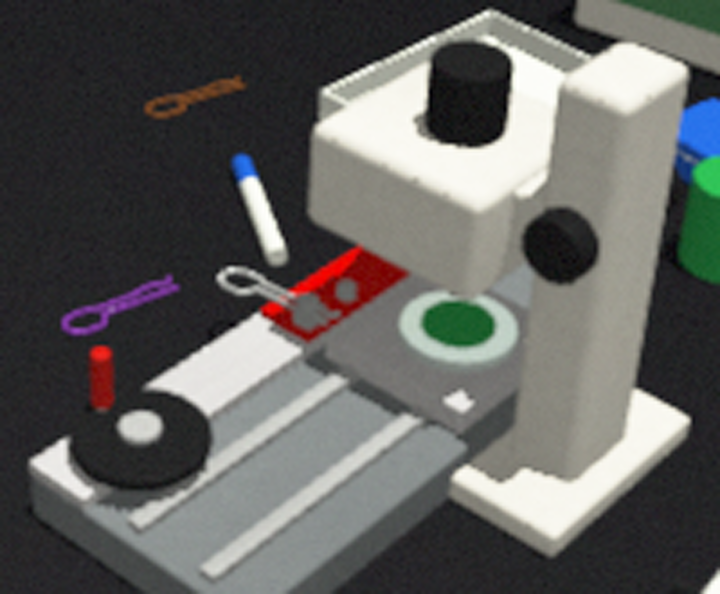

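Both crops confirm it: the steel clip sits in the cross-drilled stud, with its loop at about (313,230) in the top view. Next I'll write the helpers and measure the geometry.

```bash
cat > h.py <<'E'
import numpy as np, cv2
from scipy.spatial.transform import Rotation as Ro
from plant import *
def cam(n):
    c=camera_info(n); return c["camera_matrix"],np.array(c["eye"]),Ro.from_euler("xyz",c["orientation"]).as_matrix()
def plane(n,uv,z):
    K,e,R=cam(n); d=R@np.linalg.inv(K)@np.array([uv[0],uv[1],1.]); return e+d*(z-e[2])/d[2]
def proj(n,p):
    K,e,R=cam(n); q=K@(R.T@(np.array(p)-e)); return q[:2]/q[2]
def tri(u1,u2):
    A=[];b=[]
    for n,u in(("top",u1),("scene",u2)):
        K,e,R=cam(n); d=R@np.linalg.inv(K)@np.array([u[0],u[1],1.]);d/=np.linalg.norm(d)
        P=np.eye(3)-np.outer(d,d);A.append(P);b.append(P@e)
    x=np.linalg.lstsq(np.vstack(A),np.hstack(b),rcond=None)[0]; return x
def blob(im,lo,hi,box=None):
    hsv=cv2.cvtColor(im,cv2.COLOR_RGB2HSV); m=cv2.inRange(hsv,np.array(lo),np.array(hi))
    if box: 
        k=np.zeros_like(m);x0,y0,x1,y1=box;k[y0:y1,x0:x1]=255;m&=k
    return m
E
python3 - <<'E'
from h import *
np.set_printoptions(precision=1,suppress=True)
t=cv2.imread("pics/top0.png")[:,:,::-1].copy();s=cv2.imread("pics/scene0.png")[:,:,::-1].copy()
u=[(227.9,208.7),(416.8,228.4),(236.6,127.4),(422.6,147.4)]
m=np.array([(-84,210),(-84,-210),(100,210),(100,-210)],float)
w=np.array([plane("top",a,z)[:2] for a,z in zip(u,(45,45,35,35))])
print(w)
mc=m-m.mean(0);wc=w-w.mean(0)
th=np.arctan2((mc[:,0]*wc[:,1]-mc[:,1]*wc[:,0]).sum(),(mc*wc).sum())
c,si=np.cos(th),np.sin(th);R=np.array([[c,-si],[si,c]]);t0=w.mean(0)-R@m.mean(0)
print("stage",t0,np.degrees(th)); print("resid",w-(m@R.T+t0))
np.savez("stage0.npz",t=t0,th=th)
# red crank handle tops
for n,im,box in(("top",t,(380,200,415,232)),("scene",s,(272,270,295,298))):
    mm=blob(im,(0,150,80),(8,255,255),box); ys,xs=np.nonzero(mm);print(n,"red",xs.min(),xs.max(),ys.min(),ys.max(),xs.mean(),ys.mean())
def st(p): return np.append(R@np.array(p[:2])+t0,p[2])
for nm,p in dict(loop=(-110,0,51),stud=(-50,0,68),crank=(-74,-170,106),head=(-45,50,141),headL=(-45,115,141),headR=(-45,-15,141),tabtop=(-50,61,82),wheel=(-40,-170,61)).items():
    print(nm,st(p),proj("top",st(p)),proj("scene",st(p)))
# clip loop mask
g=cv2.cvtColor(t,cv2.COLOR_RGB2GRAY); k=(g>90); 
ys,xs=np.nonzero(k[212:242,300:328]);print("clip px",[(y+212,xs[ys==y].min()+300,xs[ys==y].max()+300) for y in sorted(set(ys))])
E
```

```text
[[ 560.5  146.5]
 [ 523.9 -268.9]
 [ 744.7  133.5]
 [ 707.  -284.2]]
stage [626.1 -67.6] -4.9865912729716415
resid [[-0.1 -2.4]
 [-0.2  0.6]
 [ 0.8  0.5]
 [-0.4  1.3]]
top red 392 401 215 222 396.8 218.22222222222223
scene red 280 286 276 292 282.7821782178218 284.1980198019802
loop [516.5 -58.   51. ] [321.  230.1] [316.5 260.9]
stud [576.3 -63.2  68. ] [324.1 201.8] [334.7 265.5]
crank [ 537.6 -230.5  106. ] [405.8 219.5] [276.2 280.8]
head [585.6 -13.8 141. ] [301.  192.1] [351.  233.1]
headL [591.2  50.9 141. ] [268.3 188.7] [367.8 222.6]
headR [579.9 -78.6 141. ] [333.6 195.4] [333.  244.2]
tabtop [581.6  -2.4  82. ] [295.7 198. ] [351.1 250.3]
wheel [ 571.4 -233.4   61. ] [402.4 205.8] [287.4 303.3]
clip px [(np.int64(212), np.int64(300), np.int64(327)), (np.int64(213), np.int64(303), np.int64(327)), (np.int64(214), np.int64(300), np.int64(327)), (np.int64(215), np.int64(300), np.int64(327)), (np.int64(216), np.int64(302), np.int64(327)), (np.int64(217), np.int64(310), np.int64(327)), (np.int64(218), np.int64(310), np.int64(327)), (np.int64(219), np.int64(310), np.int64(315)), (np.int64(220), np.int64(310), np.int64(315)), (np.int64(221), np.int64(310), np.int64(315)), (np.int64(222), np.int64(310), np.int64(315)), (np.int64(223), np.int64(309), np.int64(317)), (np.int64(224), np.int64(308), np.int64(318)), (np.int64(225), np.int64(308), np.int64(319)), (np.int64(226), np.int64(307), np.int64(319)), (np.int64(227), np.int64(308), np.int64(319)), (np.int64(228), np.int64(308), np.int64(319)), (np.int64(229), np.int64(307), np.int64(319)), (np.int64(230), np.int64(307), np.int64(319)), (np.int64(231), np.int64(307), np.int64(319)), (np.int64(232), np.int64(308), np.int64(318)), (np.int64(233), np.int64(308), np.int64(318)), (np.int64(234), np.int64(308), np.int64(318)), (np.int64(235), np.int64(308), np.int64(317)), (np.int64(236), np.int64(310), np.int64(316)), (np.int64(237), np.int64(311), np.int64(314))]
```

```bash
python3 - <<'E'
from h import *
np.set_printoptions(precision=1,suppress=True)
t=cv2.imread("pics/top0.png")[:,:,::-1].copy();s=cv2.imread("pics/scene0.png")[:,:,::-1].copy()
d=np.load("stage0.npz");th=float(d["th"]);t0=d["t"];c,si=np.cos(th),np.sin(th);R=np.array([[c,-si],[si,c]])
def back(p): return np.append(R.T@(p[:2]-t0),p[2])
print("loop plane",back(plane("top",(313.2,230.3),51)),"scene plane",back(plane("scene",(321.2,257.8),51)))
# wheel: dark ellipse centre in top; hub
g=cv2.cvtColor(t,cv2.COLOR_RGB2HSV)
m=(g[:,:,2]<60)[:, :].astype(np.uint8);k=np.zeros_like(m);k[184:226,370:418]=1
# exclude below front edge: use wheel's interior
n,l,st_,ce=cv2.connectedComponentsWithStats(m*k);print(st_[1:],ce[1:])
for uv in[(394.6,204.7)]: print("wheel",back(plane("top",uv,61)))
print("handle top",back(plane("top",(398,217.5),106)), back(plane("scene",(283,277.5),106)))
for nm,uv in dict(stud=(316.5,201.5),slidestud=(297.4,199.7)).items(): print(nm,back(plane("top",uv,68 if nm=="stud" else 58)))
# tray
m=cv2.inRange(g,np.array((0,0,120)),np.array((180,60,255)));n,l,st_,ce=cv2.connectedComponentsWithStats(m)
for i in range(1,n):
    if st_[i,4]>3000: print(i,st_[i],ce[i])
i=l[240,145];cn=max(cv2.findContours((l==i).astype(np.uint8),0,2)[0],key=cv2.contourArea);q=cv2.approxPolyDP(cn,6,True)[:,0];print(q.tolist())
P=np.array([plane("top",a,28) for a in q]);print(P, np.linalg.norm(P-np.roll(P,-1,0),axis=1),P.mean(0))
# mark, pointer
m=blob(t,(0,150,80),(8,255,255),(240,190,258,215));ys,xs=np.nonzero(m);print("mark",xs.mean(),ys.mean(),ys.min(),ys.max())
for z in(35,45):print("mark",z,back(plane("top",(xs.mean(),ys.mean()),z)))
big=lambda x,y:(225+x/6.6-.5,180+y/6.6-.5)
for z in(35,45,48):print("pointer",back(plane("top",big(246,120),z)))
E
```

```text
loop plane [-112.3   16.8   51. ] scene plane [-110.5   17.9   51. ]
[[ 370  185   45   41 1138]
 [ 375  189    1    1    1]
 [ 417  223    1    3    3]] [[393.6 204.7]
 [375.  189. ]
 [417.  224. ]]
wheel [ -39.5 -152.9   61. ]
handle top [ -71.5 -153.6  106. ] [ -71.6 -151.4  106. ]
stud [-51.   16.3  68. ]
slidestud [-50.1  57.8  58. ]
1 [   0    0  391   26 8278] [196.6  10.5]
4 [ 182   34  188   51 5107] [281.1  50.7]
8 [  228    99   194   139 12959] [319.9 165.6]
37 [  86  191  114   98 7626] [144.6 240.5]
39 [ 538  212  100  108 3553] [572.2 264. ]
[[103, 191], [86, 270], [183, 288], [199, 209]]
[[597.4 428.1  28. ]
 [421.4 458.2  28. ]
 [385.  243.9  28. ]
 [560.6 213.7  28. ]] [178.5 217.4 178.2 217.5] [491.1 336.   28. ]
mark 249.27777777777777 203.77777777777777 198 210
mark 35 [-67.2 163.6  35. ]
mark 45 [-68.3 162.2  45. ]
pointer [-50.8 137.5  35. ]
pointer [-52.1 136.5  45. ]
pointer [-52.4 136.1  48. ]
```

Every feature agrees on a shift of about +17 mm along stage y: loop 16.8 and 17.9, wheel 17.1, stud 16.3, handle 16.4 and 18.6. The bed is evidently not centred on its origin. I'll correct the frame, measure the bar and the pointer-to-mark gap, and check IK for all key poses.

```bash
cat >> h.py <<'E'
_d=np.load("stage0.npz");TH=float(_d["th"]);_c,_s=np.cos(TH),np.sin(TH);RS=np.array([[_c,-_s],[_s,_c]])
T0=_d["t"]+RS@np.array([0,17.])
def S(x,y,z): return np.append(RS@np.array([x,y],float)+T0,z)
def back(p): return np.append(RS.T@(np.array(p[:2])-T0),p[2])
TT=np.array([491.1,336.0]);TA=np.radians(-9.7)
def T(x,y,z): return np.append(Ro.from_euler("z",TA).as_matrix()[:2,:2]@np.array([x,y],float)+TT,z)
def ori(lean=0,sign=1,yaw=None):
    """jaws along sign*stage y; fingers down, hand leaning to stage -x by lean deg"""
    a=TH if yaw is None else yaw
    Y=np.array([np.sin(np.radians(lean)),0,-np.cos(np.radians(lean))]); X=np.array([0,sign,0.])
    M=Ro.from_euler("z",a).as_matrix()@np.column_stack([X,Y,np.cross(X,Y)])
    return Ro.from_matrix(M).as_euler("xyz")
E
python3 - <<'E'
from h import *
np.set_printoptions(precision=2,suppress=True)
t=cv2.imread("pics/top0.png")[:,:,::-1].copy()
big=lambda x,y:(225+x/6.6-.5,180+y/6.6-.5)
print("bar front corners",back(plane("top",big(297,201),51)),back(plane("top",big(638,239),51)))
print("tab top px?",back(plane("top",big(340,153),82)), "expected tab px",[((np.array(proj('top',S(-50+dx,61+dy,82)))+.5-[225,180])*6.6) for dx in(-11,11) for dy in (-6,6)])
g=cv2.cvtColor(t,cv2.COLOR_RGB2GRAY)
print(g[190:206,255:272]); print(t[196:212,244:255,1])
for nm,p,l in [("loopup",S(-110,0,230),0),("loop",S(-110,0,30),0),("out",S(-160,0,30),0),("clipplace",T(-35,-55,15),0),("tab",S(-42,60,61),40),("tabout",S(-120,60,150),40),("barplace",T(10,66,22),40),("crank",S(-74,-170,72),0),("crankfar",S(-6,-170,72),0)]:
    print(nm,p,[inverse_kinematics(p,ori(l,s)) for s in(1,-1)])
E
```

```text
bar front corners [-77.83  99.15  51.  ] [-78.74 -14.23  51.  ]
tab top px? [-64.18  84.38  82.  ] expected tab px [array([432.37, 152.62]), array([395.08, 148.76]), array([439.54,  84.74]), array([402.3 ,  80.88])]
[[137 136 136 138 138 139 135 105  53  60  62  62  62  65 102 102  97]
 [138 138 137 137 138 138 127  68  48  49  51  52  49  61 101  98  79]
 [138 137 137 139 138 139 126  55  44  30  43  44  31  77 102  98  76]
 [139 135 136 138 138 141 124  43  38  48  48  47  56  89 102  99  77]
 [133 133 134 134 137 139 126  38  66 142 138 140 130 105 103  98  65]
 [196 152 171 162 133 130 105  39  73 142 139 140 132 101 102  94  48]
 [251 234 254 243 168 253  80  45 100 186 207 164 107 101 102  95  46]
 [246 209 251 210 169 254  87  51 175 255 250 116 114 105 104  98  45]
 [248 232 249 201 174 254  89  47 175 255 251 104 116 100 102  95  34]
 [245 209 248 233 249 219  38  42 178 255 250 108  99  94  99  92  33]
 [243 195 248 235 252 207  25  82 205 255 249 141 155  94  94  77  35]
 [243 200 244 209 250 205  63 115 241 253 226 154 190  95  97  78  33]
 [249 248 245 230 248 235 249 22
[... 1528 characters left out ...]
05]), array([-0.21,  0.56, -0.61,  2.  ,  0.48,  0.72, -2.77])]
tab [590.92  12.8   61.  ] [array([ 0.72,  0.7 , -1.18,  2.38,  2.02,  0.85, -0.47]), array([ 0.07,  0.4 , -0.38,  2.41,  2.31,  0.48,  2.14])]
tabout [513.21  19.58 150.  ] [None, None]
barplace [512.08 399.37  22.  ] [array([-0.49,  0.75, -0.79,  2.08,  1.6 ,  1.11, -0.86]), array([-0.96,  0.61, -0.18,  2.11,  1.45,  0.75,  2.25])]
crank [ 539.04 -213.55   72.  ] [array([ 0.72,  0.53, -0.59,  1.86,  0.38,  0.86,  1.43]), array([ 0.29,  0.46, -0.03,  1.89,  0.02,  0.79, -1.4 ])]
crankfar [ 606.79 -219.46   72.  ] [array([ 0.66,  0.62, -0.58,  1.7 ,  0.41,  0.94,  1.41]), array([ 0.26,  0.55, -0.01,  1.73,  0.01,  0.86, -1.42])]
```

```bash
python3 - <<'E'
from h import *
np.set_printoptions(precision=2,suppress=True)
t=cv2.imread("pics/top0.png")
c=cv2.resize(t[186:214,262:304],None,fx=18,fy=18,interpolation=cv2.INTER_CUBIC)
c=np.clip(c.astype(float)*2,0,255).astype(np.uint8)
for X in(-50,-56):
    q=[((np.array(proj('top',S(X+dx,83.5+dy,82)))+.5-[262,186])*18).astype(int) for dx,dy in((-11,-6),(-11,6),(11,6),(11,-6))]
    cv2.polylines(c,[np.array(q)],True,(0,255,0) if X==-50 else (255,255,0),1)
cv2.imwrite("pics/tab.png",c)
t=t[:,:,::-1].astype(float)
w=np.clip(t[:,:,0]-t[:,:,1],0,None)
ys=[];
for v in range(198,209):
    r=w[v,244:256];u=(r*np.arange(244,256)).sum()/r.sum();ys.append(back(plane("top",(u,v),45))[1])
print("mark y",np.array(ys),np.mean(ys))
g=t.mean(2)
for v in range(194,201):
    r=np.clip(140-g[v,258:265],0,None);r=np.where(r>25,r,0);u=(r*np.arange(258,265)).sum()/r.sum();print(v,u,back(plane("top",(u,v),47))[:2])
E
```

```text
mark y [144.91 144.95 145.27 145.26 145.   144.87 145.13 145.03 145.06 144.97
 144.76] 145.02055862325264
194 262.42045454545456 [-44.08 118.7 ]
195 262.15635179153094 [-46.33 119.04]
196 261.90252100840337 [-48.59 119.35]
197 261.62558139534883 [-50.84 119.72]
198 261.64302059496566 [-53.03 119.44]
199 261.4916666666666 [-55.26 119.53]
200 261.33716475095787 [-57.49 119.63]
```

View pics/tab.png

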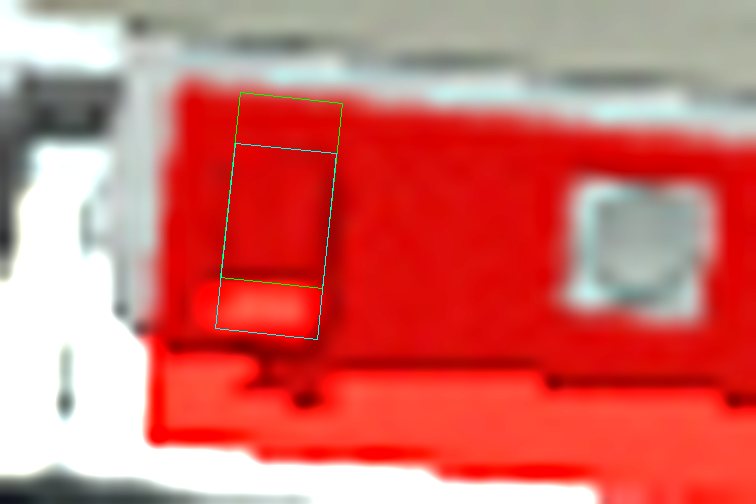

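The tab fits the cyan outline, at stage (-56, 84) with z 51 to 82. The mark is 25.5 mm from the pointer, which means 5.34 rad of wheel. I'll grasp the clip now.

```bash
python3 - <<'E'
from h import *
np.set_printoptions(precision=2,suppress=True)
o=ori(0,1)
move_ptp(S(-111,0,230),o); print(observe()["time"],observe()["ee_pos"])
command_gripper(0.6,30)
movel(S(-111,0,80),rate=250)
a=movel(S(-111,0,29),rate=100,guard=8); print(a,back(observe()["ee_pos"]),observe()["force"],observe()["opening"])
cv2.imwrite("pics/a_top.png",snapshot("top")[:,:,::-1]);cv2.imwrite("pics/a_sc.png",snapshot("scene")[:,:,::-1])
a=cv2.imread("pics/a_top.png")[180:260,270:360];b=cv2.imread("pics/a_sc.png")[180:300,250:370]
cv2.imwrite("pics/a.png",np.hstack([cv2.resize(a,(450,400),interpolation=2),cv2.resize(b,(350,400)[:2],interpolation=2)]))
print(observe()["time"])
E
```

```text
2.2667 [517.03 -42.14 229.83]
False [-110.58    0.16   29.41] [ 0.4  -0.07  0.05] 0.5970644529058104
4.2083
```

View pics/a.png

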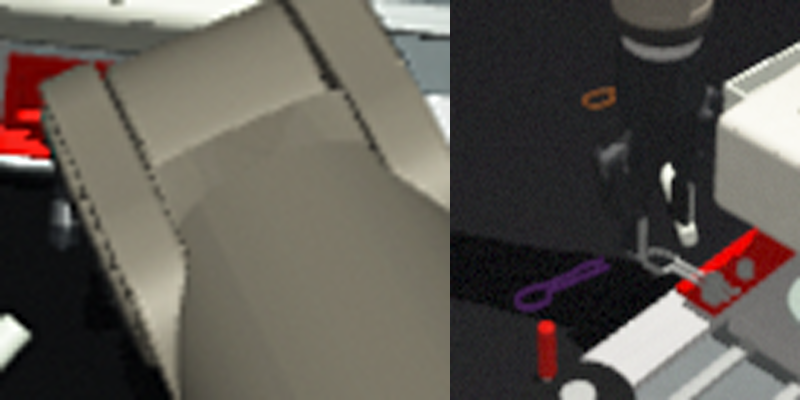

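The loop (scene crop about (655,258)) lies between the fingers. I'll close and pull.

```bash
python3 - <<'E'
from h import *
np.set_printoptions(precision=2,suppress=True)
command_gripper(0.0,40); s=observe(); print(s["opening"],s["force"],s["time"])
for x in(-118,-130,-150,-165):
    movel(S(x,0,29),rate=60); s=observe(); print(x,s["force"],s["opening"],back(s["ee_pos"]))
cv2.imwrite("pics/b_sc.png",snapshot("scene")[:,:,::-1])
cv2.imwrite("pics/b.png",cv2.resize(cv2.imread("pics/b_sc.png")[180:300,250:410],None,fx=4.8,fy=4.8,interpolation=2))
print(s["time"])
E
```

```text
-0.002295420971528949 [-0.61  0.18  0.25] 4.7417
-118 [0.2  0.02 0.79] -0.0018346430273864427 [-118.68   -0.07   28.92]
-130 [-0.81 -0.    0.21] -0.0005934206885920114 [-130.49   -0.1    29.01]
-150 [-0.55  0.15  1.08] -0.0010310314751776429 [-150.17   -0.07   29.11]
-165 [-0.07  0.3  -0.91] 0.002931741143641683 [-165.37   -0.09   29.01]
6.2417
```

View pics/b.png

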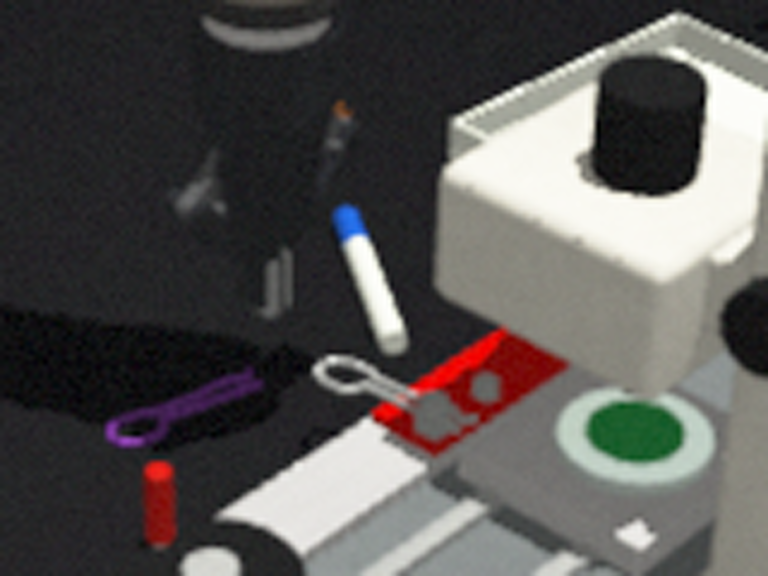

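The jaws closed completely, so the grasp missed and the clip is still home. I'll compare the fingertip pixels with the projected TCP.

```bash
python3 - <<'E'
from h import *
np.set_printoptions(precision=1,suppress=True)
p=observe()["ee_pos"];print(p,proj("scene",p),proj("scene",p+[0,0,20]))
print("loop pred",proj("scene",S(-110,0,51)),"crop",(proj("scene",S(-110,0,51))-[250,180])*4.8, (proj("scene",p)-[250,180])*4.8)
im=snapshot("scene")[:,:,::-1];cv2.imwrite("pics/c.png",np.clip(cv2.resize(im[180:270,270:370],None,fx=6.6,fy=6.6,interpolation=2).astype(float)*1.6,0,255))
im=snapshot("top")[:,:,::-1];cv2.imwrite("pics/c2.png",np.clip(cv2.resize(im[190:290,260:380],None,fx=6,fy=6,interpolation=2).astype(float)*1.6,0,255))
E
```

```text
[463.2 -36.3  29.1] [305.5 256.2] [305.5 249.9]
loop pred [321.1 258. ] crop [341.3 374.6] [266.2 365.6][ WARN:0@1.669] global loadsave.cpp:1063 imwrite_ Unsupported depth image for selected encoder is fallbacked to CV_8U.
```

View pics/c.png

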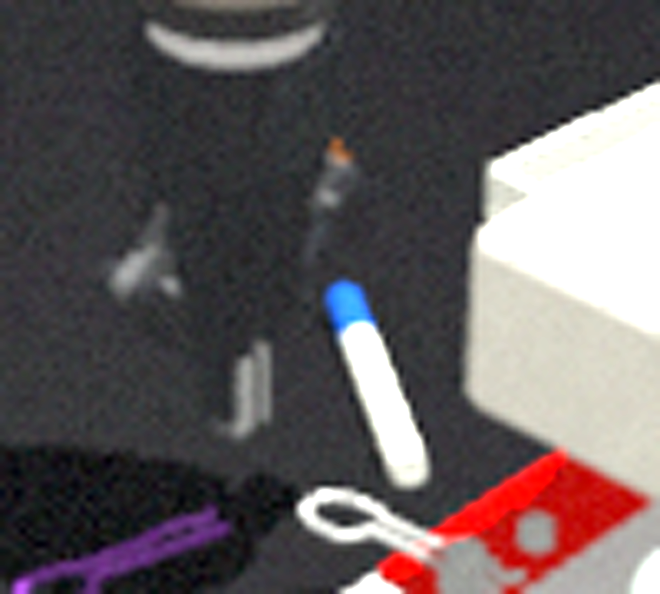

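View pics/c2.png

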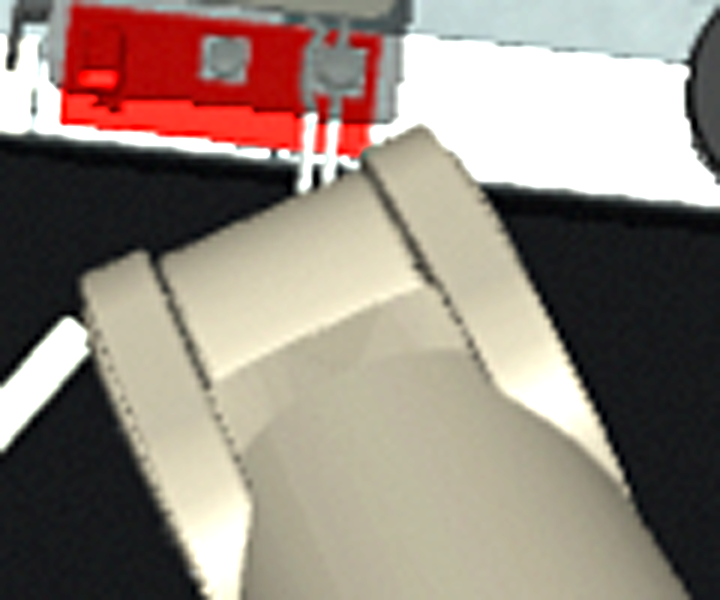

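```bash
python3 - <<'E'
from h import *
im=snapshot("scene")[:,:,::-1]
f=lambda i:(np.clip((cv2.fastNlMeansDenoisingColored(np.ascontiguousarray(i),None,4,4)/255.)**0.4*1.0,0,1)*255).astype(np.uint8)
cv2.imwrite("pics/d.png",cv2.resize(f(im)[160:290,260:360],None,fx=4.5,fy=4.5,interpolation=2))
im=cv2.imread("pics/a_sc.png");cv2.imwrite("pics/d2.png",cv2.resize(f(im)[160:290,260:360],None,fx=4.5,fy=4.5,interpolation=2))
E
```

```text
(no output)
```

View pics/d.png

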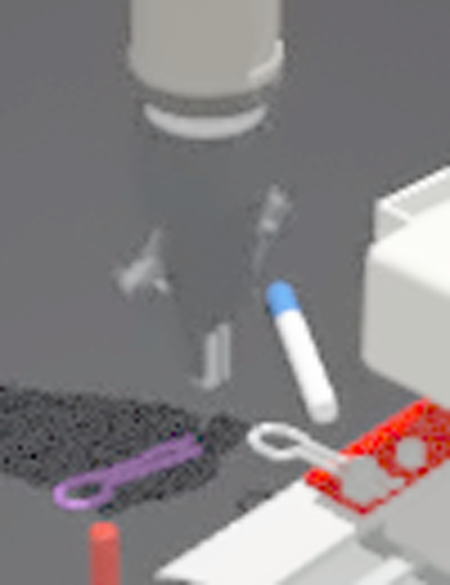

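View pics/d2.png

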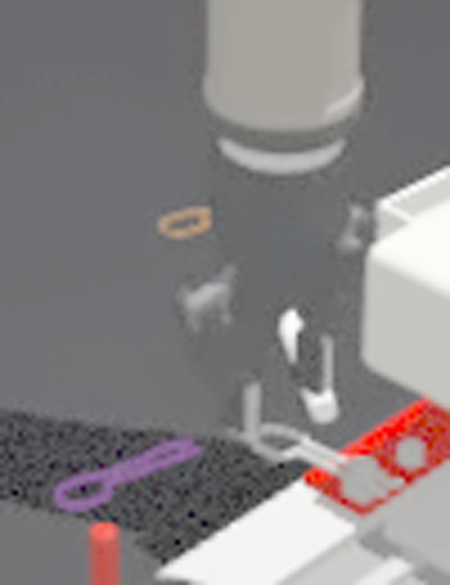

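The visible tips are about 10 px above where ee_pos projects. I'll cross-check that against the start pictures.

```bash
python3 - <<'E'
from h import *
np.set_printoptions(precision=1,suppress=True)
p=np.array([301.1,-603.4,190.7]);
X=np.array([np.cos(-1.108),np.sin(-1.108),0])
for q in(p,p+X*42,p-X*42,p+X*42+[0,0,13],p-X*42+[0,0,13],p+X*42+[0,0,51],p-X*42+[0,0,51]): print(proj("scene",q),proj("top",q))
im=cv2.imread("pics/scene0.png")
f=lambda i:(np.clip((cv2.fastNlMeansDenoisingColored(np.ascontiguousarray(i),None,4,4)/255.)**0.4*1.0,0,1)*255).astype(np.uint8)
c=f(im[190:310,0:110]);d=f(cv2.imread("pics/top0.png")[330:400,570:640])
cv2.imwrite("pics/e.png",np.hstack([cv2.resize(c,(440,480),interpolation=2),cv2.resize(d,(350,480),interpolation=2)]))
E
```

```text
[ 46.7 293.4] [617.1 346.2]
[ 32.1 308.1] [636.9 336.2]
[ 60.2 279.6] [597.1 356.2]
[ 29.9 302.7] [642.3 337.5]
[ 58.4 274.3] [601.9 357.8]
[ 23.3 286.2] [659.1 341.4]
[ 52.9 258.3] [616.7 362.8]
```

View pics/e.png

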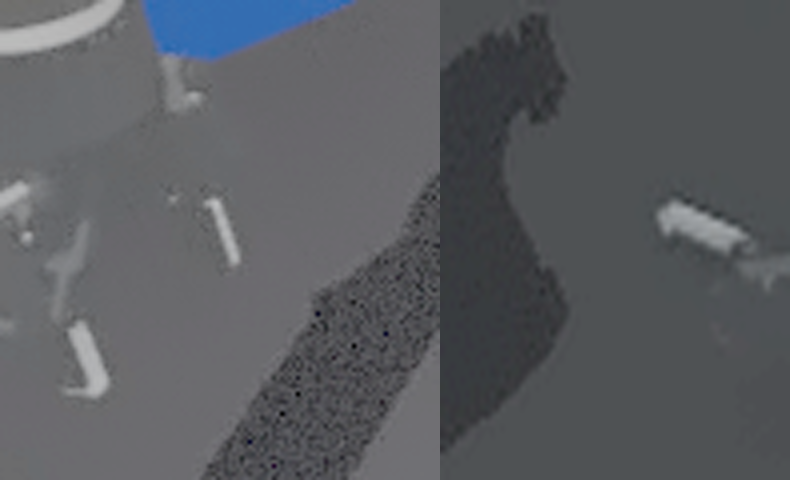

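At the start, both views also put the visible finger ends about 35 mm further back along the tool than ee_pos says. That explains the miss: the tips passed above the wire. I'll test it by descending deeper at the loop with a guard. That is safe under either reading, because there is free space below.

```bash
python3 - <<'E'
from h import *
np.set_printoptions(precision=2,suppress=True)
movel(S(-165,0,70),rate=200)
command_gripper(0.6,40)
movel(S(-111,0,60),rate=200)
a=movel(S(-111,0,3),rate=80,guard=8); s=observe();print(a,back(s["ee_pos"]),s["force"],s["opening"],s["time"])
im=snapshot("scene")[:,:,::-1]
f=lambda i:(np.clip((cv2.fastNlMeansDenoisingColored(np.ascontiguousarray(i),None,4,4)/255.)**0.4*1.0,0,1)*255).astype(np.uint8)
cv2.imwrite("pics/f.png",cv2.resize(f(im)[160:290,260:380],None,fx=4.5,fy=4.5,interpolation=2))
E
```

```text
False [-110.7     0.19    3.19] [ 0.23  0.07 -0.56] 0.5973330950330837 8.6333
```

View pics/f.png

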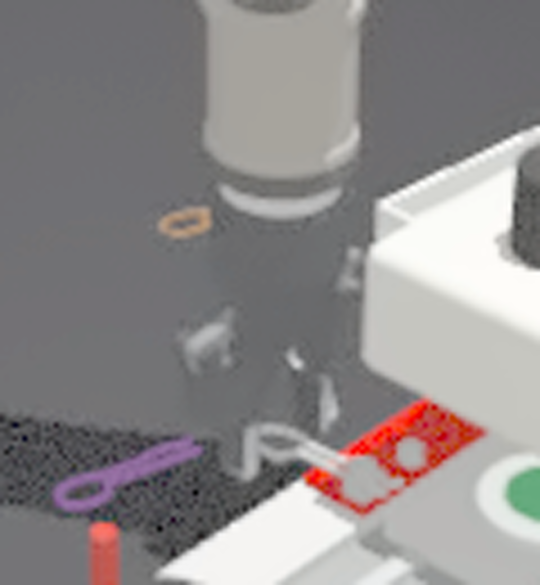

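Now the near finger clearly reaches below the wire (tip at crop (240,475)) and straddles the loop. I'll close and pull.

```bash
python3 - <<'E'
from h import *
np.set_printoptions(precision=2,suppress=True)
for z in(10,20,30,35,40,45):print(z,proj("scene",S(-111,-25,z)))
command_gripper(0.0,40); s=observe(); print(s["opening"],s["force"],s["time"])
if s["opening"]>0.1:
  for x in(-118,-130,-165):
    movel(S(x,0,3),rate=60); s=observe(); print(x,s["force"],s["opening"],back(s["ee_pos"]))
im=snapshot("scene")[:,:,::-1]
f=lambda i:(np.clip((cv2.fastNlMeansDenoisingColored(np.ascontiguousarray(i),None,4,4)/255.)**0.4*1.0,0,1)*255).astype(np.uint8)
cv2.imwrite("pics/g.png",cv2.resize(f(im)[160:290,260:380],None,fx=4.5,fy=4.5,interpolation=2))
print(s["time"])
E
```

```text
10 [313.89 275.06]
20 [313.93 271.95]
30 [313.96 268.82]
35 [313.98 267.24]
40 [314.   265.66]
45 [314.01 264.06]
0.2840718261605337 [0.46 0.02 1.26] 9.0417
-118 [-2.62  1.81  0.87] 0.28168222167865814 [-119.33    0.2     2.8 ]
-130 [-0.8  -0.41 -0.42] 0.2840058587517659 [-130.95   -0.5     2.84]
-165 [-0.33 -0.26  0.02] 0.28527387091704876 [-164.57    0.01    3.18]
10.3917
```

View pics/g.png

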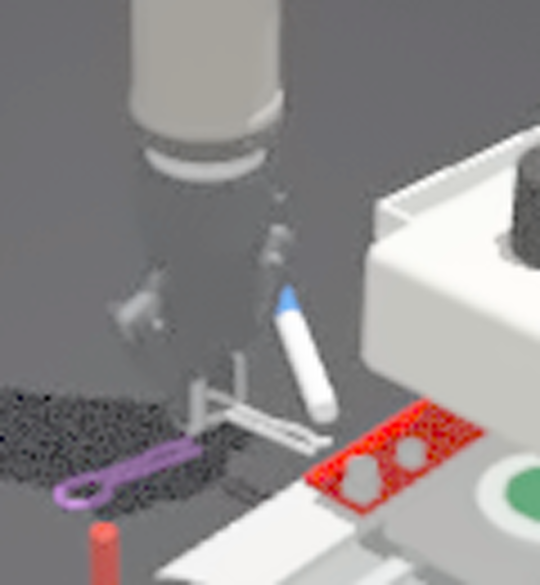

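The clip is out and held (opening 0.28), and the bar is still on its studs. The real tip sits about 31 mm behind the nominal TCP. I'll put the clip in the tray.

```bash
python3 - <<'E'
from h import *
np.set_printoptions(precision=2,suppress=True)
o=ori(0,1)
movel(S(-165,0,70),rate=200)
movel(T(-35,-55,70),rate=300)
a=movel(T(-35,-55,-14),rate=120,guard=8);s=observe();print(a,s["ee_pos"],s["opening"],s["time"])
cv2.imwrite("pics/i.png",snapshot("scene")[:,:,::-1])
command_gripper(0.5,40)
movel(T(-35,-55,100),rate=300)
s=observe();print(s["time"],s["joint_pos"])
cv2.imwrite("pics/j.png",cv2.resize(snapshot("scene")[100:300,250:500,::-1],None,fx=3,fy=3,interpolation=2))
E
```

```text
False [447.73 288.05 -13.45] 0.28402377375013776 13.0083
13.9083 [-0.11  0.45 -0.73  1.95  0.38  0.89  0.45]
```

View pics/j.png

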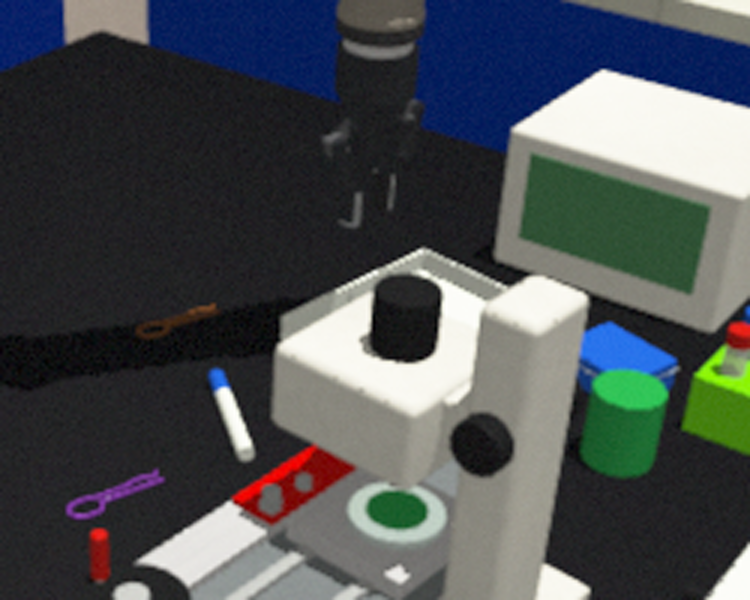

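```bash
python3 - <<'E'
from h import *
np.set_printoptions(precision=2,suppress=True)
print(S(-46,84,61))
for lean in(35,40):
  L=np.array([np.sin(np.radians(lean)),0,-np.cos(np.radians(lean))])
  for nm,g in [("tab",S(-58,84,76)),("lift",S(-58,84,108)),("lift2",S(-62,84,125)),("mid",S(-62,180,125)),("back",S(-110,84,125)),("place",T(10,66,44)),("placeup",T(10,66,110))]:
    d=np.append(RS@L[:2],L[2]); p=g+d*(19+31)
    print(lean,nm,p,[inverse_kinematics(p,ori(lean,s)) for s in(1,-1)])
E
```

```text
[589.02  37.06  61.  ]
35 tab [605.63  35.61  35.04] [array([-0.08,  0.45, -0.25,  2.33,  2.16,  0.37, -0.89]), array([ 0.4 ,  0.57, -0.81,  2.3 ,  1.94,  0.61,  2.61])]
35 lift [605.63  35.61  67.04] [array([-0.1 ,  0.37, -0.22,  2.32,  1.98,  0.31, -0.71]), array([ 0.45,  0.5 , -0.87,  2.29,  1.8 ,  0.57,  2.73])]
35 lift2 [601.65  35.95  84.04] [array([-0.06,  0.33, -0.26,  2.32,  1.84,  0.31, -0.57]), array([ 0.48,  0.46, -0.9 ,  2.29,  1.73,  0.55,  2.8 ])]
35 mid [609.99 131.59  84.04] [array([-0.36,  0.36, -0.17,  2.26,  1.59,  0.38, -0.5 ]), array([ 0.28,  0.53, -0.94,  2.22,  1.62,  0.72,  2.75])]
35 back [553.83  40.13  84.04] [array([-0.04,  0.28, -0.34,  2.42,  1.89,  0.35, -0.67]), array([ 0.48,  0.4 , -0.93,  2.39,  1.77,  0.55,  2.68])]
35 place [540.65 396.88   3.04] [array([-1.03,  0.63,  0.02,  2.06,  1.31,  0.55, -0.72]), array([-0.33,  0.83, -0.9 ,  2.01,  1.6 ,  1.11,  2.42])]
35 placeup [540.65 396.88  69.04] [array([-0.83,  0.52, -0.23,  2.03,  1.21,  0.7 , -0.54]), array([-0.26,  0.74, -0.99,  1.99,  1.48,  1.14,  2.54])]
40 tab [609.08  35.31  37.7 ] [array([
[... 196 characters left out ...]
), array([ 0.39,  0.5 , -0.82,  2.34,  2.03,  0.63,  2.49])]
40 lift2 [605.1   35.65  86.7 ] [array([-0.1 ,  0.34, -0.24,  2.38,  2.17,  0.4 , -0.92]), array([ 0.42,  0.46, -0.85,  2.35,  1.97,  0.6 ,  2.54])]
40 mid [613.44 131.29  86.7 ] [array([-0.37,  0.38, -0.19,  2.31,  1.87,  0.47, -0.8 ]), array([ 0.22,  0.52, -0.89,  2.27,  1.8 ,  0.76,  2.56])]
40 back [557.28  39.82  86.7 ] [None, None]
40 place [544.1  396.58   5.7 ] [array([-1.18,  0.66,  0.16,  2.09,  1.43,  0.54, -0.91]), array([-0.39,  0.83, -0.85,  2.04,  1.68,  1.16,  2.32])]
40 placeup [544.1  396.58  71.7 ] [array([-0.97,  0.52, -0.11,  2.07,  1.32,  0.7 , -0.69]), array([-0.32,  0.74, -0.95,  2.03,  1.57,  1.18,  2.44])]
```

```bash
cat >> h.py <<'E'
def TL(g,lean,off=50):
    """TCP pose for real grasp point g with lean (real tips ~31 mm behind nominal TCP)"""
    L=np.radians(lean); d=np.append(RS@np.array([np.sin(L),0]),-np.cos(L)); return g+d*off
E
python3 - <<'E'
from h import *
np.set_printoptions(precision=2,suppress=True)
print("reagent",plane("top",(175,150),110))
LE=37;o=ori(LE,1)
command_gripper(0.4,60)
move_ptp(TL(S(-66,190,130),LE),o); s=observe();print(s["time"],s["joint_pos"])
im=snapshot("top");cv2.imwrite("pics/k.png",cv2.resize(im[120:300,70:340,::-1],None,fx=2.9,fy=2.9,interpolation=2))
E
```

```text
reagent [672.87 246.83 110.  ]
15.375 [-0.39  0.36 -0.17  2.27  1.66  0.42 -0.6 ]
```

View pics/k.png

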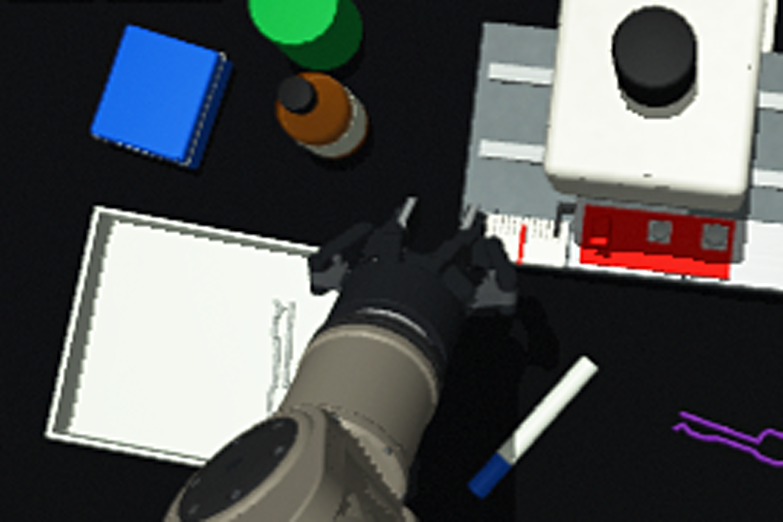

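The clip lies inside the tray (leg at crop (283,305), running down to the loop). Fingertips are seen mid (438,210), which is px (221,192). I'll check the tip model at this lean.

```bash
python3 - <<'E'
from h import *
np.set_printoptions(precision=1,suppress=True)
LE=37;p=observe()["ee_pos"]
d=(p-TL(p*0,LE,0)); 
u=TL(np.zeros(3),LE,1.)
for b in(0,10,20,30,40,50):
    print(b,proj("top",p-u*b),proj("scene",p-u*b),back(p-u*b))
im=snapshot("scene")[:,:,::-1]
f=lambda i:(np.clip((cv2.fastNlMeansDenoisingColored(np.ascontiguousarray(i),None,4,4)/255.)**0.4*1.0,0,1)*255).astype(np.uint8)
cv2.imwrite("pics/l.png",cv2.resize(f(im)[130:280,300:450],None,fx=4,fy=4,interpolation=2))
E
```

```text
0 [226.7 183.5] [391.2 226.7] [-35.6 190.8  90.2]
10 [225.7 185.7] [389.6 223.3] [-41.6 190.8  98.2]
20 [224.7 187.9] [388.1 219.8] [-47.6 190.8 106.2]
30 [223.6 190.2] [386.5 216.4] [-53.7 190.8 114.2]
40 [222.6 192.6] [384.9 213. ] [-59.7 190.8 122.2]
50 [221.5 194.9] [383.3 209.5] [-65.7 190.8 130.2]
```

View pics/l.png

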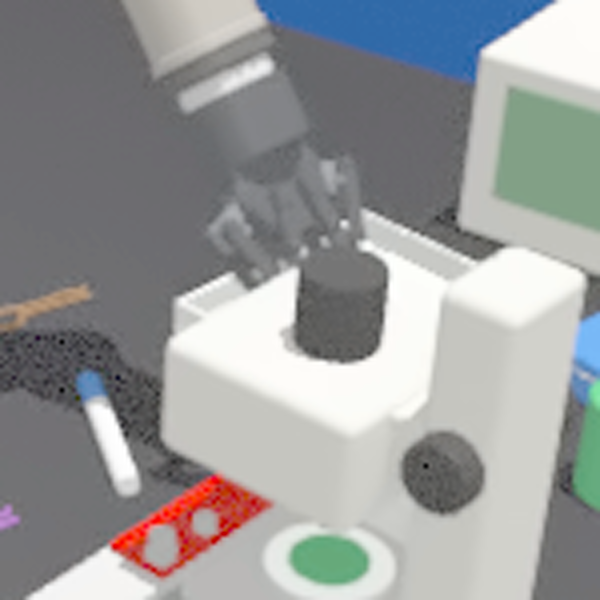

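The tip model holds: the tip lies 31 to 40 mm behind nominal. I'll approach the tab from the +y side, with a guard.

```bash
python3 - <<'E'
from h import *
np.set_printoptions(precision=2,suppress=True)
LE=37
f=lambda i:(np.clip((cv2.fastNlMeansDenoisingColored(np.ascontiguousarray(i),None,4,4)/255.)**0.4*1.0,0,1)*255).astype(np.uint8)
print(movel(TL(S(-66,84,118),LE),rate=180,guard=5),observe()["force"])
print(movel(TL(S(-60,84,90),LE),rate=100,guard=5),observe()["force"])
a=cv2.resize(f(snapshot("top")[180:220,240:340,::-1]),None,fx=7.5,fy=7.5,interpolation=2);b=snapshot("scene")[:,:,::-1]
b=cv2.resize(f(b[200:280,300:400]),None,fx=3.5,fy=3.5,interpolation=2)
c=np.zeros((600,750,3),np.uint8);c[:300]=a;c[305:585,:350]=b;cv2.imwrite("pics/m.png",c)
s=observe();print(back(s["ee_pos"]),s["time"])
E
```

```text
False [ 0.14  0.06 -0.36]
False [ 0.57  0.29 -0.14]
[-29.69  84.74  50.67] 16.75
```

View pics/m.png

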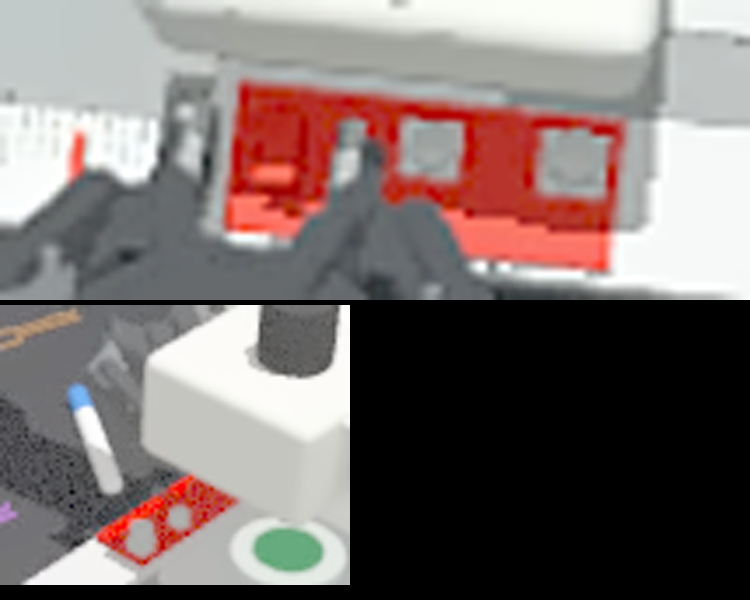

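The fingers straddle the tab: left (185,140), right (350,150), tab (270,140). The head is clear. I'll descend and grip.

```bash
python3 - <<'E'
from h import *
np.set_printoptions(precision=2,suppress=True)
LE=37
print(movel(TL(S(-59,84,77),LE),rate=60,guard=6),observe()["force"])
command_gripper(0.0,70); s=observe();print(s["opening"],s["force"],s["time"])
if s["opening"]>0.05:
    print(movel(TL(S(-59,84,85),LE),rate=60,guard=25),observe()["force"])
    print(movel(TL(S(-61,84,112),LE),rate=100,guard=25),observe()["force"],observe()["opening"])
cv2.imwrite("pics/n.png",np.hstack([cv2.resize(snapshot("top")[160:260,220:340,::-1],(480,400),interpolation=2),cv2.resize(snapshot("scene")[200:300,300:380,::-1],(320,400),interpolation=2)]))
print(observe()["time"])
E
```

```text
False [-0.45 -0.12  0.19]
0.12096507837907791 [-3.82  0.28  6.11] 17.45
False [-0.05 -0.1  -1.16]
False [-0.87  0.71 -2.36] 0.11756101336785635
18.25
```

View pics/n.png

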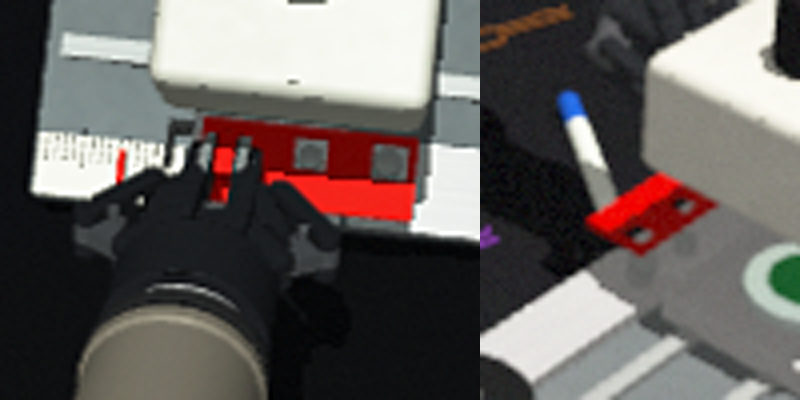

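The bar is off both studs and level. I'll carry it to the tray.

```bash
python3 - <<'E'
from h import *
np.set_printoptions(precision=2,suppress=True)
LE=37
for g in (S(-68,190,122),T(5,70,112)): print(movel(TL(g,LE),rate=220))
print(movel(TL(T(5,70,40),LE),rate=120,guard=8),observe()["force"],observe()["time"])
cv2.imwrite("pics/o.png",np.hstack([cv2.resize(snapshot("top")[160:310,70:230,::-1],(480,450),interpolation=2),cv2.resize(snapshot("scene")[150:300,300:400,::-1],(300,450),interpolation=2)]))
E
```

```text
False
False
False [ 0.27  0.05 -1.5 ] 21.0083
```

View pics/o.png

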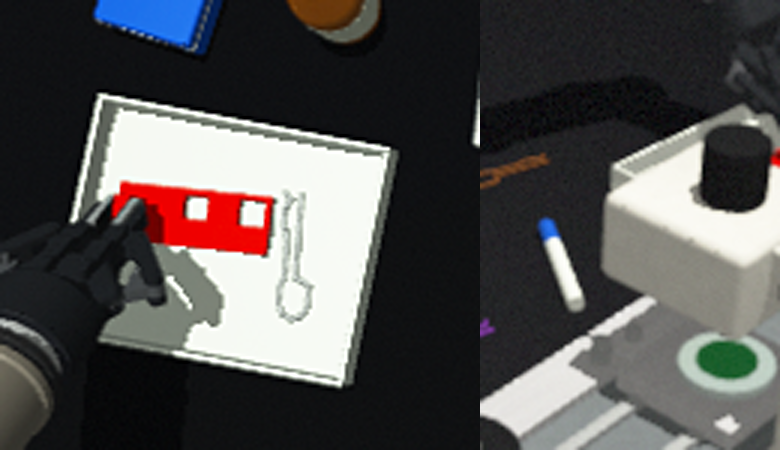

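The bar is level inside the tray beside the clip, at crop (195,220). I'll release it, go to the crank and confirm both parts from above.

```bash
python3 - <<'E'
from h import *
np.set_printoptions(precision=2,suppress=True)
LE=37
movel(TL(T(5,70,36),LE),rate=60,guard=8)
command_gripper(0.3,30)
movel(TL(T(0,70,110),LE),rate=200)
o=ori(0,1)
move_ptp(T(-20,0,130),o)
move_ptp(S(-150,0,130),o)
s=observe();print(s["time"],s["joint_pos"])
cv2.imwrite("pics/p.png",cv2.resize(snapshot("top")[160:310,70:290,::-1],None,fx=3.5,fy=3.5,interpolation=2))
for s_ in(1,-1):
  for a in(180,270,360,450,486): print(s_,a,inverse_kinematics(S(-40+34*np.cos(np.radians(a)),-170+34*np.sin(np.radians(a)),36),ori(0,s_)))
E
```

```text
24.6417 [ 0.4   0.28 -0.52  2.04  0.18  0.86  1.26]
1 180 [ 0.57  0.54 -0.38  1.89  0.28  0.76  1.51]
1 270 [ 0.59  0.6  -0.37  1.79  0.28  0.81  1.56]
1 360 [ 0.53  0.63 -0.39  1.73  0.3   0.84  1.49]
1 450 [ 0.5   0.58 -0.4   1.83  0.3   0.79  1.43]
1 486 [ 0.52  0.55 -0.4   1.87  0.3   0.77  1.45]
-1 180 [-0.53  0.98  1.26  1.96 -1.09  1.11 -0.44]
-1 270 [-0.45  1.03  1.26  1.86 -1.1   1.16 -0.43]
-1 360 [-0.49  1.06  1.26  1.8  -1.11  1.19 -0.52]
-1 450 [-0.57  1.01  1.26  1.9  -1.09  1.14 -0.52]
-1 486 [-0.57  0.99  1.26  1.95 -1.09  1.12 -0.49]
```

View pics/p.png

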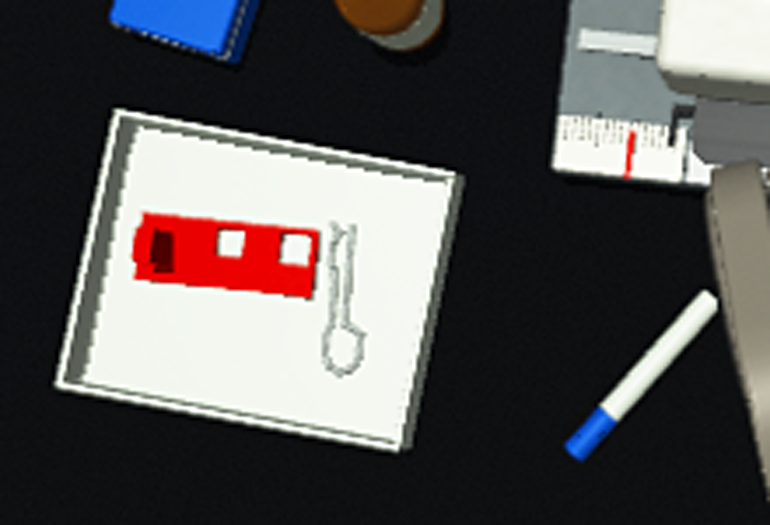

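Both parts lie flat in the tray: bar centre at crop (225,255), clip at (342,300). Next is the crank: approach, look, grip.

```bash
python3 - <<'E'
from h import *
np.set_printoptions(precision=2,suppress=True)
o=ori(0,1)
command_gripper(0.6,30)
move_ptp(S(-73.5,-170,120),o)
print(movel(S(-73.5,-170,36),rate=120,guard=6)); s=observe();print(s["time"],s["force"],back(s["ee_pos"]))
cv2.imwrite("pics/q.png",np.hstack([cv2.resize(snapshot("top")[160:260,360:460,::-1],(400,400),interpolation=2),cv2.resize(snapshot("scene")[230:330,240:340,::-1],(400,400),interpolation=2)]))
E
```

```text
False
26.6833 [-0.41 -0.21  0.61] [ -72.83 -169.81   36.68]
```

View pics/q.png

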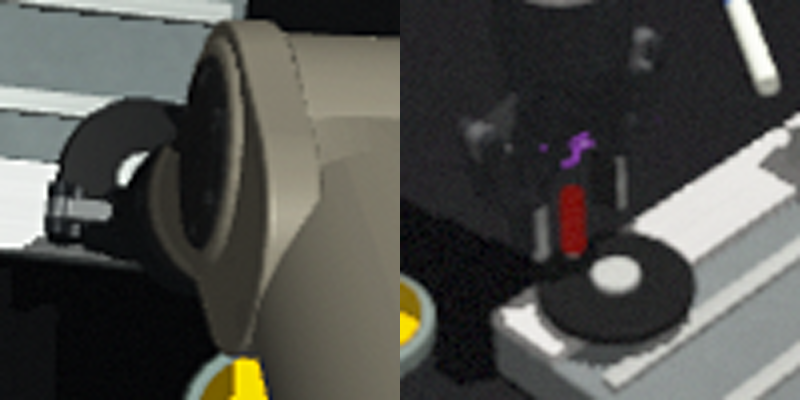

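The handle (scene crop (572,220)) is between the fingers. I'll grip it and crank counter-clockwise, checking the pointer partway.

```bash
cat > crank.py <<'E'
from h import *
def go(a0,a1,step=0.3,z=36,cx=-40,cy=-170,rate=60):
    n=max(1,int(np.ceil(abs(a1-a0)/step)))
    for a in np.linspace(a0,a1,n+1)[1:]:
        if movel(S(cx-34*np.cos(a),cy-34*np.sin(a),z),rate=rate,guard=20):
            print("guard at",a,observe()["force"]);return False
    return True
E
python3 - <<'E'
from crank import *
np.set_printoptions(precision=2,suppress=True)
command_gripper(0.0,40);s=observe();print(s["opening"],s["force"],s["time"])
print(go(0,0.6));s=observe();print(s["force"],s["opening"],s["time"])
print(go(0.6,2.4));s=observe();print(s["force"],s["opening"],s["time"])
cv2.imwrite("pics/r.png",np.hstack([cv2.resize(snapshot("top")[170:230,220:300,::-1],(480,360),interpolation=2),cv2.resize(snapshot("scene")[230:330,240:340,::-1],(320,360),interpolation=2)]))
E
```

```text
0.15383300647638565 [-1.4   1.87  5.09] 27.2083
True
[4.91 0.22 3.61] 0.14797475805299248 27.8417
True
[1.22 1.17 7.11] 0.15018114177467623 29.7417
```

View pics/r.png

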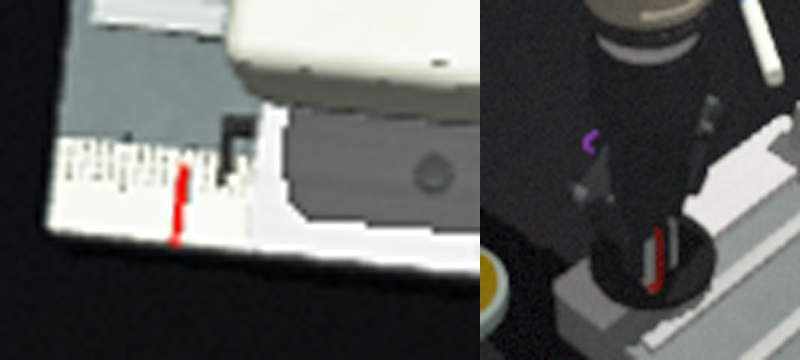

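The wheel turns and the pointer (crop (225,160)) is closing on the mark (182,200). Continuing to 5.3 rad.

```bash
cat > meas.py <<'E'
from h import *
def meas(name):
    t=snapshot("top");cv2.imwrite(name,cv2.resize(t[180:220,230:290,::-1],None,fx=12,fy=12,interpolation=2))
    t=t.astype(float);w=np.clip(t[:,:,0]-t[:,:,1]-30,0,None);ys=[]
    for v in range(200,209):
        r=w[v,240:262]
        if r.sum()>60: ys.append(back(plane("top",((r*np.arange(240,262)).sum()/r.sum(),v),45))[1])
    g=t.max(2);ps=[]
    for v in range(193,203):
        c=np.array([back(plane("top",(u,v),47))[1] for u in range(240,268)])
        r=np.clip(110-g[v,240:268],0,None)
        if r.sum()>60: ps.append((v,round((r*c).sum()/r.sum(),2),int(r.sum())))
    return np.round(ys,1),ps
E
python3 - <<'E'
from crank import *
from meas import meas
np.set_printoptions(precision=2,suppress=True)
print(go(2.4,5.25));s=observe();print(s["force"],s["opening"],s["time"],back(s["ee_pos"]))
print(meas("pics/s.png"))
E
```

```text
True
[-3.54  2.73 12.45] 0.1494185691459541 32.925 [ -59.3  -141.05   36.39]
(array([146.1, 145.3, 145. , 144.9, 145.2, 145.2, 144.9, 144.9, 144.7]), [(193, np.float64(142.2), 175), (194, np.float64(140.52), 175), (195, np.float64(140.9), 152), (196, np.float64(138.97), 94), (197, np.float64(139.21), 89), (198, np.float64(137.61), 98), (199, np.float64(135.98), 108)])
```

View pics/s.png

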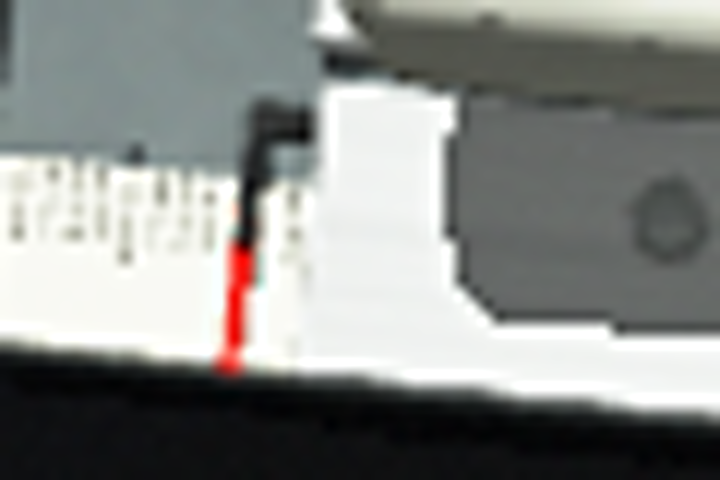

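```bash
python3 - <<'E'
from h import *
t=snapshot("top").astype(float);print(observe()["time"])
print(t[194:206,246:257].max(2).astype(int))
for v in range(194,200):
    us=np.arange(247,256); r=np.clip(130-t[v,247:256].max(1),0,None); u=(r*us).sum()/r.sum()
    print(v,round(u,2),[round(back(plane("top",(u,v),z))[1],2) for z in(45,47,50)])
p=observe()["ee_pos"];b=back(p);print("angle from tcp",np.arctan2(-(b[1]+170),-(b[0]+40))%(2*np.pi))
E
```

```text
33.025
[[207 175 177 164  60  39  72 149 140 149 207]
 [252 238 255 254  40  42 126 225 188 209 217]
 [245 175 255 223  32 124 247 247 167 253 241]
 [249 233 255 250  34 135 249 249 202 253 245]
 [247 213 255 219  31 129 247 251 235 252 242]
 [245 207 255 165  27 124 246 247 182 234 243]
 [245 207 253 196  67 181 255 250 224 235 246]
 [250 252 253 252 235 174 255 231 228 236 242]
 [250 253 253 250 239 181 255 251 245 218 243]
 [250 253 253 248 235 179 255 252 247 225 241]
 [250 254 252 247 248 255 254 251 247 232 240]
 [250 254 253 243 238 255 252 250 249 241 242]]
194 250.95 [np.float64(143.97), np.float64(143.7), np.float64(143.29)]
195 250.53 [np.float64(144.64), np.float64(144.37), np.float64(143.96)]
196 250.06 [np.float64(145.42), np.float64(145.15), np.float64(144.74)]
197 250.0 [np.float64(145.3), np.float64(145.03), np.float64(144.62)]
198 250.01 [np.float64(145.04), np.float64(144.77), np.float64(144.36)]
199 250.06 [np.float64(144.7), np.float64(144.43), np.float64(144.02)]
angle from tcp 5.300299231215454
```

The pointer is at y≈144.8 and the mark at 145.0, so it is aligned within about 0.3 mm. I'll release, back off and check.

```bash
python3 - <<'E'
from h import *
np.set_printoptions(precision=2,suppress=True)
command_gripper(0.6,30)
p=observe()["ee_pos"]; movel(p+[0,0,100],rate=120)
move_ptp(S(-150,-170,200),ori(0,1)); wait(0.5)
t=snapshot("top");cv2.imwrite("pics/u.png",cv2.resize(t[120:300,80:430,::-1],None,fx=2.2,fy=2.2,interpolation=2))
cv2.imwrite("pics/v.png",snapshot("scene")[:,:,::-1])
t=t.astype(float)
for v in range(195,200):
    us=np.arange(247,256); r=np.clip(130-t[v,247:256].max(1),0,None); u=(r*us).sum()/r.sum()
    print(v,round(u,2),round(back(plane("top",(u,v),47))[1],2))
s=observe();print(s["time"],s["force"])
E
```

```text
195 250.52 144.38
196 250.06 145.15
197 250.0 145.03
198 250.02 144.75
199 250.06 144.43
35.5833 [-0.53 -0.01  0.27]
```

View pics/u.png

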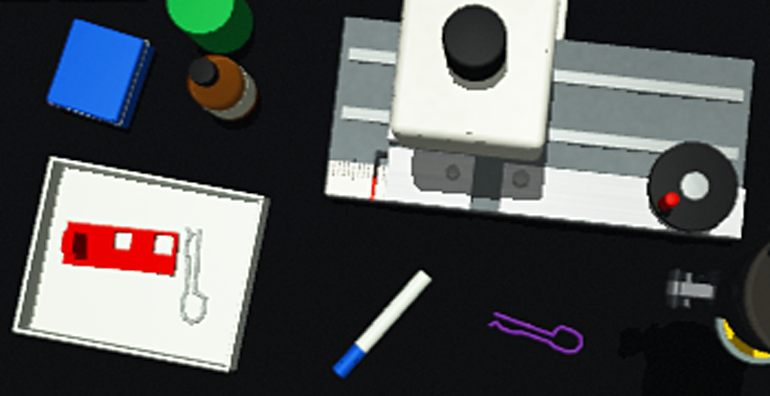

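View pics/v.png

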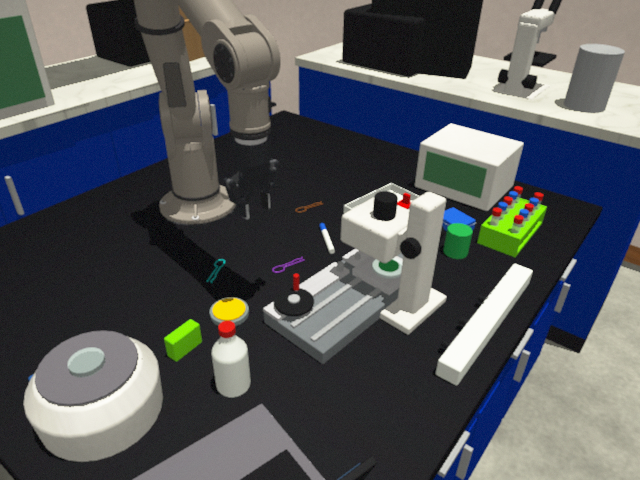

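The bar and clip are in the tray (crop (120,247) and (193,275)). The pointer sits at the red mark, unchanged after release. The bystanders stand where they were and the robot is clear, so I'll hand it in.

```bash
python3 -c "
from plant import *
close_job()"
```

```text
the job is handed in; nothing more can be done
```

The job is done and handed in at about 36 s of robot time. I pulled the steel clip and put it in the tray, then lifted the red lock bar off both studs and put it beside the clip. I then cranked the wheel 5.25 rad counter-clockwise and let go.

**Last checks:**
- **Tray:** the clip and bar both lie flat inside the tray and released.
- **Pointer:** it reads stage y of about 144.8 mm against 145.0 mm for the mark, and did not change after release. The reading varies by about ±0.4 mm from row to row.
- **Surroundings:** no guard stop tripped, so nothing suggested contact with the head. The bystanders look unmoved by eye, though I did not measure them. The arm is clear of everything.

**Checks that disagreed:**
- **First clip grasp missed:** in the pictures, the real fingertips sit about 31 mm behind the reported TCP when shut, and about 37 mm when the gripper is 60% open. I corrected for this in every later grasp.
- **Stage origin:** it is about 17 mm along y from the middle of the bed, so I took the stage frame from the stud, wheel and clip instead of the bed edges.

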